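# Compare a mould insert's finish by touch

## Task

Judge the machined finish of the steel mould insert by feel: draw the fingertips lightly along the insert's top face in one unbroken stroke, coming down on the face next to the stepped heel and lifting off at the plain end. Then do the same along the surface-finish comparison plate, coming down on its smoothest patch (the end with the yellow dot), passing over every patch in order and lifting off from the coarsest. Press only gently, leave the insert and the plate lying in their trays, and do not disturb the round red block, the chrome weight or the amber bottle.

Things in the scene. Friction and masses are not known exactly. Their poses are not given: they have to be found in the camera images.
- scale_tray: shallow open blue tray, 198 x 63 mm, fixed to the bench, rim 14 mm above the bench, in which the comparison plate lies. Origin: centre of its underside on the bench; x along its length.
- scale_tray_foam (a joint): sinking of the foam bed under the comparison plate, in m: 0 at rest, 0.006 fully squashed. It yields about 0.7 mm per newton, so pressing the plate 2 to 3 mm down takes about 4 N.
- comparator: loose dark steel finish-comparison plate, 180 x 45 x 6 mm, 0.3 kg, in the blue tray with 2 mm play, top 17 mm above the bench. Row of five patches, bright and smooth (by a yellow dot) at -x to dark and coarse at +x, centres at x = -59, -27, 5, 37, 69 mm. Origin: centre of underside; x along the row, z up. Patches are 6 mm above the origin. Shut fingers fit on one patch, open ones do not.
- patch1: patch 1 of 5 on the comparison plate (the smoothest, plain bright, beside the yellow dot), 31.5 mm along the row and 38 mm across. Origin: centre of its top surface; x along the row towards the coarse end, z up.
- patch2: patch 2 of 5 on the comparison plate (fine lines), 31.5 mm along the row and 38 mm across. Origin: centre of its top surface; x along the row towards the coarse end, z up.
- patch3: patch 3 of 5 on the comparison plate (medium lines), 31.5 mm along the row and 38 mm across. Origin: centre of its top surface; x along the row towards the coarse end, z up.
- patch4: patch 4 of 5 on the comparison plate (rough lines), 31.5 mm along the row and 38 mm across. Origin: centre of its top surface; x along the row towards the coarse end, z up.
- patch5: patch 5 of 5 on the comparison plate (the coarsest, wide dark ridges), 31.5 mm along the row and 38 mm across. Origin: centre of its top surface; x along the row towards the coarse end, z up.
- part_tray: shallow open yellow tray, 131 x 63 mm, fixed to the bench, rim 14 mm above the bench, in which the mould insert lies. Origin: centre of its underside on the bench; x along its length.
- part_tray_foam (a joint): sinking of the foam bed under the mould insert, in m: 0 at rest, 0.006 fully squashed. It yields about 0.7 mm per newton, so pressing the insert 2 to 3 mm down takes about 4 N.
- insert: loose steel mould insert, 112 x 45 x 20 mm, 0.6 kg, in the yellow tray with 2 mm play. Machined top face 96 x 42 mm, 31 mm above the bench; at its -x end a black stepped heel 16 mm long, 11 mm lower, with two bright dots. Origin: centre of underside; x from the heel to the plain end, z up. The face is 20 mm above the origin and reaches from x = -41.5 to +54.5 mm.
- face1: the first (next to the heel) third of the insert's machined face, 32 mm long and 42 mm wide. Origin: centre of its top surface; x towards the plain end, z up.
- face2: the middle third of the insert's machined face, 32 mm long and 42 mm wide. Origin: centre of its top surface; x towards the plain end, z up.
- face3: the last (plain end) third of the insert's machined face, 32 mm long and 42 mm wide. Origin: centre of its top surface; x towards the plain end, z up.
- rubber_block: red round rubber reference block, 50 mm across, 12.5 mm high, loose. Origin: centre of its underside.
- load_weight: chrome round load weight with a small knob, 52 mm across, 50 mm high in all, 0.5 kg, loose. Origin: centre of its underside.
- wipe_bottle: small amber glass bottle with a white cap, 42 mm across, 85 mm high, loose. Origin: centre of its underside.
There are look-alikes about, which are no part of the job. There is more than one size of the insert; the one meant has the size given above.

How it is judged:
By the outcome, as a careful person would: the job done as asked, in the order asked, and still so for the second after the job is handed in, with the robot touching nothing.
It also fails if it takes over 48 s, if anything falls off the work surface, if the arm or the gripper's body presses on something with over 40 N, if the wrist force passes 120 N, or if a joint passes its speed limit or range.

## Robot

A 6-joint arm with a two-finger parallel gripper is mounted at the origin on the work surface. World frame = base frame: x ahead of the robot, y to its left, z up, the work surface at z = 0. Lengths are in mm, angles in degrees, forces in N, time in s.
With the tool pointing down it reaches from about 300 to 850 mm from the base axis. Payload 4.2 kg.
Tool frame: the origin (TCP) lies between the finger pads; the fingertips stand 22 mm ahead of it and the grasp point (between the pads) lies 3 mm ahead of it; z points along the fingers, y is the direction in which the jaws open and shut (so a half turn about z gives the same grasp; the last joint's range is limited). The gripper opens to 91 mm and grips with 3 to 60 N. Pads are 32 mm wide; open, the fingers measure 118 mm over their backs; the gripper's body (76 mm by 178 mm) begins 60 mm behind the grasp point.
Start: joints at [-65.088, 18.312, 89.639, -0, 72.044, -1.146], TCP at [252.592, -516.564, 235.976] pointing down, gripper open.
Joint ranges: [-177.97, 177.97], [-48.28, 115.42], [12.27, 149.76], [-77.06, 257.06], [2.81, 150.46], [-146.56, 146.56]. Speed limits (degrees/s): [147.25, 147.25, 180, 180, 180, 180].

## Interface

Orientations are given as [roll, pitch, yaw] about the fixed x, y, z axes, in that order (R = Rz(yaw) Ry(pitch) Rx(roll)).
In Python, from workcell import telemetry, cams, env gives the robot as it stands.
- The arm moves only by the shell command python3 -m inch 'ROWS' [FORCE]. ROWS is JSON, a list of rows, each an object of numbers: "x", "y", "z": the shift along the tool's x, y, z in cm; "yaw": the turn about the tool's z in units of 5 degrees (1.0 is 5 degrees); "gripper": the gripper's target within -1 to 1 (fully open at 1, half-way at 0, shut at -1). A call has 1 to 12 rows; each row shifts and turns the commanded pose from where the row before left it, along the tool's axes as they then stand; what a row does not reach is not made up. A row lasts 1/12 s, in which the tool goes at most 41.7 mm and 7.16 degrees, less where a joint would pass 70% of its speed; a pose out of reach is approached as far as the arm can. A call is refused whole if a number of a shift passes 4.17 or a number of a turn 1, either way. A call with a gripper value outside its range is refused whole. The fingers move at their own pace and stop on an object; FORCE is the grip in N (left out, the last holds). Time passes only in rows, so rows that do not move let the fingers close. It gives the time, the measured TCP pose, the force and the opening at its end, in the units of the state.
- telemetry.state(): the state, without advancing time (a new reading comes with each control period).
- cams.grab_frame(name): name is "side" or "top"; returns a dict with "pixels" (400x640x3 uint8, red, green, blue), "mtx" (3x3 intrinsics, pixels), "rvec" (rotation vector, rad) and "tvec" (3), from world to camera coordinates, as OpenCV has them. Camera axes: x right, y down, z forward; pixel columns grow to the right and rows downward; lengths in mm; the calibration is good to about 2 mm. A picture is of the moment at which its call begins. There is no depth.
- env.job_done(): hands the job in, once; it reports no verdict.
The state is a dict: "time_s": time; "qpos": joint angles; "qvel": joint speeds; "effort": joint torques, N m; "ee_pos": TCP position; "ee_rot": TCP orientation; "force": force on the tool from outside, world axes, zero at the start; "torque": the same for the moment, N m; "gripper_width": finger opening in mm.
Only numpy, scipy, OpenCV 4.12 (cv2) and the standard library are available. Lean on these libraries where they do the work, as an engineer would, in place of code of your own. Each camera call takes 0.05 s, during which the arm holds its last target. There are 200 camera calls.

## Working session

There is one attempt and no reset: what is moved stays moved. The work goes in short steps, Python scripts to look and compute and a shell command to move; the robot and the scene stay as the last step left them, time stands still between calls to the robot, and variables do not carry over. Pictures are saved under pics/ and viewed, about 8 in all and at most 12, crops included, and the job is handed in when it is done.

```bash
mkdir -p pics; ls; python3 - <<'E'
from workcell import telemetry,cams
import cv2
print(telemetry.state())
for n in("top","side"):
    f=cams.grab_frame(n);cv2.imwrite(f"pics/{n}0.png",f["pixels"][:,:,::-1]);print(f["mtx"],f["rvec"],f["tvec"])
E
```

```text
pics
{'time_s': 0.0, 'qpos': array([-6.50891522e+01,  1.83499505e+01,  8.97078485e+01, -2.32675042e-05,
        7.20422466e+01, -1.14664481e+00]), 'qvel': array([ 0.14642005,  0.01339459, -0.0786569 ,  0.0201812 ,  0.02038727,
       -0.00580959]), 'effort': array([-1.22617672e-03, -4.12464094e+01, -2.31970221e+01,  7.25454488e-02,
        4.58428706e-02, -1.29354348e-04]), 'ee_pos': array([ 252.37655124, -516.12713584,  235.12741251]), 'ee_rot': array([-1.79899974e+02, -1.97993284e-03,  2.60574981e+01]), 'force': array([0.53454394, 0.31911806, 0.25222291]), 'torque': array([-2.56030284e-02,  3.48627488e-02,  7.04047634e-05]), 'gripper_width': 91.3134553607515}
[[410.38795985   0.         320.9899481 ]
 [  0.         410.38795985 201.75485604]
 [  0.           0.           1.        ]] [ 2.09964966 -2.15683902  0.13318845] [ 85.94124895 556.70047699 961.05401849]
[[506.52081682   0.         313.79855145]
 [  0.         506.52081682 199.13471098]
 [  0.           0.           1.        ]] [ 0.40915429 -2.61896474  1.38931679] [ 531.79025878  109.15016411 1129.78889138]
```

View pics/top0.png

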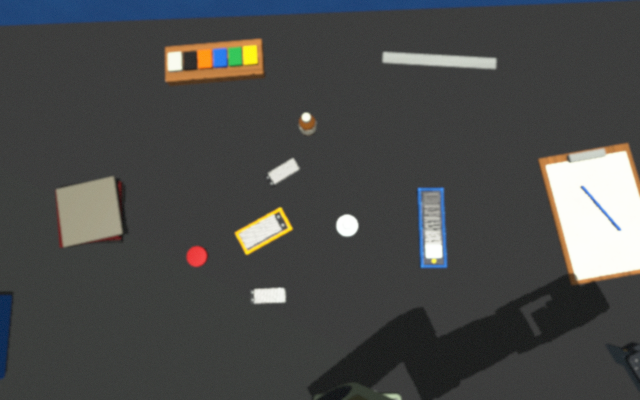

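View pics/side0.png

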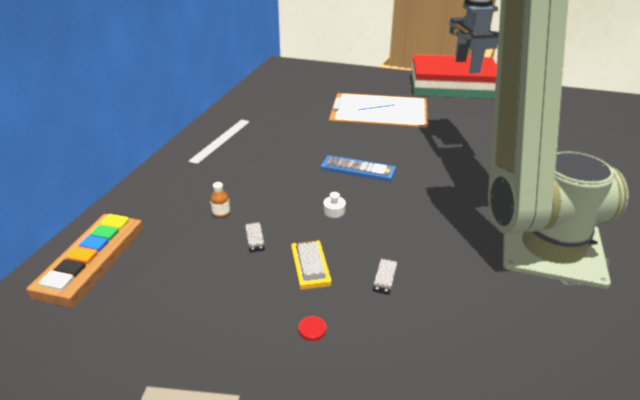

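The top view shows the yellow tray with the insert at (263,230) and its black heel at the upper right (282,221). The blue tray with the plate is at (432,228), with the yellow dot at the bottom (434,261). The look-alike inserts at (283,171) and (268,296) are smaller and not in a tray. Next I measure and confirm with a crop.

```bash
cat > h.py <<'E'
import cv2,numpy as np
from workcell import telemetry,cams
def ray(f,uv,z):
    R=cv2.Rodrigues(f["rvec"])[0];t=np.ravel(f["tvec"])
    C=-R.T@t;d=R.T@np.linalg.inv(f["mtx"])@np.array([uv[0],uv[1],1.])
    return C+d*(z-C[2])/d[2]
def rect(f,m,z):
    n,l,s,c=cv2.connectedComponentsWithStats(m.astype(np.uint8),connectivity=8)
    i=1+np.argmax(s[1:,4]);ys,xs=np.where(l==i)
    P=np.array([ray(f,p,z)[:2] for p in zip(xs,ys)],np.float32)
    return cv2.minAreaRect(P),s[i]
E
python3 - <<'E'
from h import *
crops=[]
for n in("top","side"):
    f=cams.grab_frame(n);p=f["pixels"];h=cv2.cvtColor(p,cv2.COLOR_RGB2HSV);H,S,V=cv2.split(h)
    roi=np.zeros(H.shape,bool)
    if n=="top": roi[150:290,200:460]=1
    else: roi[145:300,270:420]=1
    for k,m in(("yellow",(H>15)&(H<35)&(S>150)&(V>90)),("blue",(H>95)&(H<125)&(S>120)&(V>70))):
        r,s=rect(f,m&roi,14);print(n,k,r,s)
        b=cv2.boxPoints(r);print(b.round(1).tolist())
    def bp(lst):
        for nm,uv,z in lst: print(n,nm,ray(f,uv,z).round(1))
    if n=="top":
        bp([("heel",(282,221),20),("dot",(434,261),17),("red",(196,256),12),("bottle",(307,124),40),("weight",(347,225),30),("distr1",(283,171),15),("distr2",(268,296),15)])
        a=cv2.resize(p[195:265,225:300],None,fx=5,fy=5,interpolation=3);b=cv2.resize(p[180:275,395:470],None,fx=5,fy=5,interpolation=3)
        im=np.zeros((480,760,3),np.uint8);im[:a.shape[0],:375]=a;im[:475,380:755]=b
        cv2.imwrite("pics/crop1.png",im[:,:,::-1])
E
```

```text
top yellow ((495.04547119140625, 218.01585388183594), (68.55355072021484, 135.80508422851562), 27.830970764160156) [235 207  58  48 525]
[[433.0, 262.1000061035156], [496.3999938964844, 142.0], [557.0999755859375, 174.0], [493.70001220703125, 294.1000061035156]]
top blue ((492.55072021484375, -201.02206420898438), (67.77583312988281, 201.395263671875), 88.7295150756836) [417 187  31  82 748]
[[391.1000061035156, -232.6999969482422], [592.5, -237.10000610351562], [594.0, -169.39999389648438], [392.6000061035156, -164.89999389648438]]
top heel [516.8 170.2  20. ]
top dot [ 408.7 -200.6   17. ]
top red [435.7 387.7  12. ]
top bottle [759.9 101.6  40. ]
top weight [501.3   8.8  30. ]
top distr1 [645.7 166.9  15. ]
top distr2 [334.1 206.9  15. ]
side yellow ((493.77520751953125, 226.5162353515625), (66.21192932128906, 145.72344970703125), 27.758424758911133) [291 241  40  48 473]
[[430.5, 275.6000061035156], [498.3999938964844, 146.60000610351562], [557.0, 177.5], [489.1000061035156, 306.3999938964844]]
side blue ((493.7119445800781, -188.40792846679688), (79.89653015136719, 200.35374450683594), 89.96725463867188) [321 156  75  25 403]
[[393.5, -228.3000030517578], [593.9000244140625, -228.39999389648438], [593.9000244140625, -148.5], [393.6000061035156, -148.39999389648438]]
```

View pics/crop1.png

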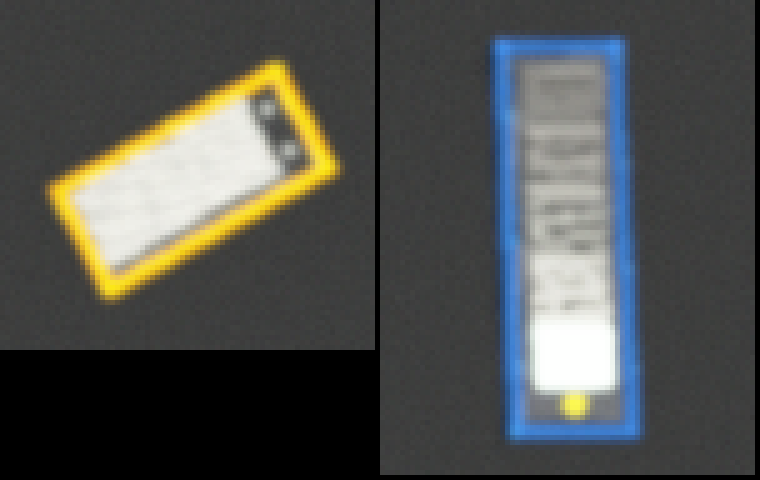

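The crop confirms both. The insert is in the yellow tray with the heel (black, two dots) at the upper right. The plate has its dot at the bottom and the coarse end at the top. Measured tray sizes are 136x68 and 201x68 against 131x63 and 198x63, which fits allowing for pixel blur.

- **Insert:** x axis at about 117.8°, centre about (495,218). The stroke runs (507,195) to (477,252), with the tool's y axis along it (yaw about 27.8).
- **Plate:** x axis at -1.3°, centre about (492.5,-201).

Now I approach with the fingers shutting.

```bash
python3 -m inch '[{"x":2.7,"y":-2.64,"gripper":-1},{"x":2.7,"y":-2.64},{"x":2.7,"y":-2.64},{"x":2.7,"y":-2.64},{"x":2.7,"y":-2.64},{"x":2.7,"y":-2.64},{"x":2.7,"y":-2.64},{"x":2.7,"y":-2.64},{"x":2.7,"y":-2.64},{"x":2.7,"y":-2.64}]' 10 && python3 -m inch '[{"x":2.7,"y":-2.64},{"x":2.7,"y":-2.64},{"x":2.7,"y":-2.64},{"x":2.7,"y":-2.64},{"x":2.7,"y":-2.64},{"x":2.7,"y":-2.64},{"x":2.7,"y":-2.64},{"x":2.7,"y":-2.64},{"x":2.7,"y":-2.64},{"x":2.7,"y":-2.64},{"yaw":-0.36},{}]'
```

```text
invalid input
```

```bash
python3 -m inch '[{"x":0,"y":0,"z":0,"yaw":0,"gripper":-1}]' 10; echo rc $?; python3 -m inch --help | head -20; python3 -c "
from workcell import telemetry;s=telemetry.state();print(s['time_s'],s['ee_pos'],s['ee_rot'],s['gripper_width'])"
```

```text
time_s: 0.28
ee_pos: [252.5, -516.4, 235.7]
ee_rot: [-180.0, -0.0, 26.1]
force: [-1.2, -0.1, 0.3]
gripper_width: 87.0
rc 0
0.2833 [ 252.53031955 -516.41176298  235.67612275] [-1.79968026e+02 -5.35219483e-04  2.60597886e+01] 87.04332264711655invalid input: not JSON, or not a number
```

```bash
python3 -m inch '[{"x":2.7,"y":-2.64,"z":0,"yaw":0,"gripper":-1},{"x":2.7,"y":-2.64,"z":0,"yaw":0,"gripper":-1},{"x":2.7,"y":-2.64,"z":0,"yaw":0,"gripper":-1},{"x":2.7,"y":-2.64,"z":0,"yaw":0,"gripper":-1},{"x":2.7,"y":-2.64,"z":0,"yaw":0,"gripper":-1},{"x":2.7,"y":-2.64,"z":0,"yaw":0,"gripper":-1},{"x":2.7,"y":-2.64,"z":0,"yaw":0,"gripper":-1},{"x":2.7,"y":-2.64,"z":0,"yaw":0,"gripper":-1},{"x":2.7,"y":-2.64,"z":0,"yaw":0,"gripper":-1},{"x":2.7,"y":-2.64,"z":0,"yaw":0,"gripper":-1}]' && python3 -m inch '[{"x":2.7,"y":-2.64,"z":0,"yaw":0,"gripper":-1},{"x":2.7,"y":-2.64,"z":0,"yaw":0,"gripper":-1},{"x":2.7,"y":-2.64,"z":0,"yaw":0,"gripper":-1},{"x":2.7,"y":-2.64,"z":0,"yaw":0,"gripper":-1},{"x":2.7,"y":-2.64,"z":0,"yaw":0,"gripper":-1},{"x":2.7,"y":-2.64,"z":0,"yaw":0,"gripper":-1},{"x":2.7,"y":-2.64,"z":0,"yaw":0,"gripper":-1},{"x":2.7,"y":-2.64,"z":0,"yaw":0,"gripper":-1},{"x":2.7,"y":-2.64,"z":0,"yaw":0,"gripper":-1},{"x":2.7,"y":-2.64,"z":0,"yaw":0,"gripper":-1},{"x":0,"y":0,"z":0,"yaw":-0.36,"gripper":-1},{"x":0,"y":0,"z":0,"yaw":0,"gripper":-1}]'
```

```text
time_s: 1.12
ee_pos: [379.3, -159.0, 236.1]
ee_rot: [180.0, -0.0, 26.0]
force: [0.8, -0.6, -0.3]
gripper_width: 20.6
time_s: 2.12
ee_pos: [506.0, 196.8, 235.3]
ee_rot: [180.0, 0.1, 28.1]
force: [0.1, -0.5, 0.3]
gripper_width: 0.4
```

```bash
python3 -m inch '[{"x":0,"y":0,"z":3,"yaw":0,"gripper":-1},{"x":0,"y":0,"z":3.5,"yaw":0,"gripper":-1},{"x":0,"y":0,"z":3.5,"yaw":0,"gripper":-1},{"x":0,"y":0,"z":3.5,"yaw":0,"gripper":-1},{"x":0,"y":0,"z":2.5,"yaw":0,"gripper":-1},{"x":0,"y":0,"z":1,"yaw":0,"gripper":-1},{"x":0,"y":0,"z":0,"yaw":0,"gripper":-1},{"x":0,"y":0,"z":0,"yaw":0,"gripper":-1}]'; python3 - <<'E'
from h import *
im=[]
for n,(u,v) in(("top",(265,225)),("side",(310,250))):
    p=cams.grab_frame(n)["pixels"][v-50:v+50,u-45:u+45]
    im.append(cv2.resize(p,None,fx=4.4,fy=4.4,interpolation=3))
cv2.imwrite("pics/c2.png",np.hstack(im)[:,:,::-1])
E
```

```text
time_s: 2.78
ee_pos: [506.3, 194.6, 66.7]
ee_rot: [180.0, -0.0, 27.8]
force: [-0.3, -0.8, 1.0]
gripper_width: 0.4
```

View pics/c2.png

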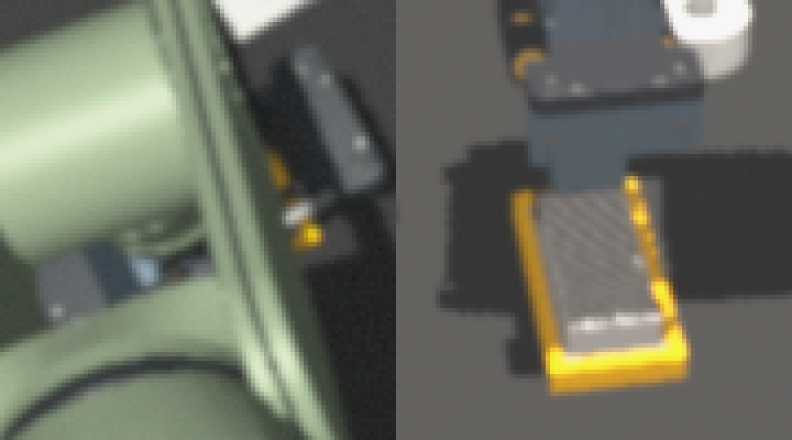

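The side view shows the shut fingertips laterally centred over the heel end of the face, with the heel hidden behind them. The top view is blocked by the arm. Descending to just above contact.

```bash
python3 -m inch '[{"x":0,"y":0,"z":0.7,"yaw":0,"gripper":-1},{"x":0,"y":0,"z":0.4,"yaw":0,"gripper":-1},{"x":0,"y":0,"z":0,"yaw":0,"gripper":-1},{"x":0,"y":0,"z":0,"yaw":0,"gripper":-1}]'; python3 -m inch '[{"x":0,"y":0,"z":0.1,"yaw":0,"gripper":-1},{"x":0,"y":0,"z":0.05,"yaw":0,"gripper":-1},{"x":0,"y":0,"z":0.05,"yaw":0,"gripper":-1},{"x":0,"y":0,"z":0,"yaw":0,"gripper":-1}]'
```

```text
time_s: 3.22
ee_pos: [505.7, 195.0, 55.0]
ee_rot: [180.0, 0.0, 27.9]
force: [0.0, -0.4, 0.7]
gripper_width: 0.8
time_s: 3.55
ee_pos: [505.9, 195.0, 53.0]
ee_rot: [180.0, -0.0, 27.9]
force: [-0.1, 0.5, 1.4]
gripper_width: 0.6
```

```bash
python3 -m inch '[{"x":0,"y":0,"z":0.05,"yaw":0,"gripper":-1},{"x":0,"y":0,"z":0.05,"yaw":0,"gripper":-1},{"x":0,"y":0,"z":0.05,"yaw":0,"gripper":-1},{"x":0,"y":0,"z":0,"yaw":0,"gripper":-1}]'
```

```text
time_s: 3.88
ee_pos: [505.9, 195.0, 51.6]
ee_rot: [180.0, -0.0, 27.9]
force: [-0.5, 0.7, 4.1]
gripper_width: 0.8
```

```bash
python3 -m inch '[{"x":0,"y":-0.3,"z":-0.03,"yaw":0,"gripper":-1},{"x":0,"y":-0.4,"z":0,"yaw":0,"gripper":-1},{"x":0,"y":-0.4,"z":0,"yaw":0,"gripper":-1},{"x":0,"y":-0.4,"z":0,"yaw":0,"gripper":-1},{"x":0,"y":-0.4,"z":0,"yaw":0,"gripper":-1},{"x":0,"y":-0.4,"z":0,"yaw":0,"gripper":-1}]'; python3 -m inch '[{"x":0,"y":-0.4,"z":0,"yaw":0,"gripper":-1},{"x":0,"y":-0.4,"z":0,"yaw":0,"gripper":-1},{"x":0,"y":-0.4,"z":0,"yaw":0,"gripper":-1},{"x":0,"y":-0.4,"z":0,"yaw":0,"gripper":-1},{"x":0,"y":-0.4,"z":0,"yaw":0,"gripper":-1}]'
```

```text
time_s: 4.38
ee_pos: [494.9, 215.7, 51.8]
ee_rot: [180.0, -0.0, 27.9]
force: [0.5, -2.1, 4.1]
gripper_width: 0.5
time_s: 4.8
ee_pos: [485.4, 233.3, 51.7]
ee_rot: [180.0, 0.0, 27.9]
force: [0.9, -1.2, 3.3]
gripper_width: 0.6
```

```bash
python3 -m inch '[{"x":0,"y":-0.4,"z":0,"yaw":0,"gripper":-1},{"x":0,"y":-0.4,"z":0,"yaw":0,"gripper":-1},{"x":0,"y":-0.4,"z":0,"yaw":0,"gripper":-1},{"x":0,"y":-0.4,"z":0,"yaw":0,"gripper":-1},{"x":0,"y":-0.4,"z":0,"yaw":0,"gripper":-1},{"x":0,"y":-0.3,"z":0,"yaw":0,"gripper":-1},{"x":0,"y":0,"z":0,"yaw":0,"gripper":-1}]';  python3 -m inch '[{"x":0,"y":0,"z":-0.3,"yaw":0,"gripper":-1},{"x":0,"y":0,"z":-1,"yaw":0,"gripper":-1},{"x":0,"y":0,"z":-2,"yaw":0,"gripper":-1},{"x":0,"y":0,"z":-3.5,"yaw":0,"gripper":-1},{"x":0,"y":0,"z":-3.5,"yaw":0,"gripper":-1},{"x":0,"y":0,"z":0,"yaw":0,"gripper":-1}]'
```

```text
time_s: 5.38
ee_pos: [474.5, 254.0, 51.7]
ee_rot: [-180.0, 0.0, 27.9]
force: [-0.0, 0.3, 3.0]
gripper_width: 0.5
time_s: 5.88
ee_pos: [478.3, 255.1, 161.7]
ee_rot: [-180.0, -0.7, 27.8]
force: [0.5, 0.8, 1.0]
gripper_width: 0.4
```

```bash
python3 -m inch '[{"x":-2.07,"y":3.18,"z":0,"yaw":0,"gripper":-1},{"x":-2.07,"y":3.18,"z":0,"yaw":0,"gripper":-1},{"x":-2.07,"y":3.18,"z":0,"yaw":0,"gripper":-1},{"x":-2.07,"y":3.18,"z":0,"yaw":0,"gripper":-1},{"x":-2.07,"y":3.18,"z":0,"yaw":0,"gripper":-1},{"x":-2.07,"y":3.18,"z":0,"yaw":0,"gripper":-1},{"x":-2.07,"y":3.18,"z":0,"yaw":0,"gripper":-1},{"x":-2.07,"y":3.18,"z":0,"yaw":0,"gripper":-1},{"x":-2.07,"y":3.18,"z":0,"yaw":0,"gripper":-1},{"x":-2.07,"y":3.18,"z":0,"yaw":0,"gripper":-1},{"x":-2.07,"y":3.18,"z":0,"yaw":0,"gripper":-1},{"x":-2.07,"y":3.18,"z":0,"yaw":0,"gripper":-1}]'; python3 -m inch '[{"x":0,"y":0,"z":0,"yaw":-1,"gripper":-1},{"x":0,"y":0,"z":0,"yaw":-1,"gripper":-1},{"x":0,"y":0,"z":0,"yaw":-1,"gripper":-1},{"x":0,"y":0,"z":0,"yaw":-1,"gripper":-1},{"x":0,"y":0,"z":0,"yaw":-1,"gripper":-1},{"x":0,"y":0,"z":0,"yaw":-1,"gripper":-1},{"x":0,"y":0,"z":0,"yaw":-1,"gripper":-1},{"x":0,"y":0,"z":0,"yaw":-1,"gripper":-1},{"x":0,"y":0,"z":0,"yaw":-1,"gripper":-1},{"x":0,"y":0,"z":0,"yaw":-1,"gripper":-1},{"x":0,"y":0,"z":0,"yaw":-1,"gripper":-1},{"x":0,"y":0,"z":0,"yaw":-1,"gripper":-1}]';python3 -m inch '[{"x":0,"y":0,"z":0,"yaw":-0.16,"gripper":-1},{"x":0,"y":0,"z":0,"yaw":0,"gripper":-1},{"x":0,"y":0,"z":0,"yaw":0,"gripper":-1}]'
```

```text
time_s: 6.88
ee_pos: [432.7, -201.8, 154.9]
ee_rot: [-180.0, -0.0, 27.8]
force: [0.2, 1.1, -0.2]
gripper_width: 0.7
time_s: 7.88
ee_pos: [433.2, -199.9, 154.7]
ee_rot: [-180.0, -0.0, 88.1]
force: [0.2, -0.6, 0.2]
gripper_width: 0.5
time_s: 8.13
ee_pos: [433.5, -200.0, 154.8]
ee_rot: [-180.0, -0.0, 88.5]
force: [-0.7, -0.1, 0.0]
gripper_width: 0.4
```

```bash
python3 -m inch '[{"x":0,"y":0,"z":3,"yaw":0,"gripper":-1},{"x":0,"y":0,"z":3.5,"yaw":0,"gripper":-1},{"x":0,"y":0,"z":2.8,"yaw":0,"gripper":-1},{"x":0,"y":0,"z":1,"yaw":0,"gripper":-1},{"x":0,"y":0,"z":0,"yaw":0,"gripper":-1},{"x":0,"y":0,"z":0,"yaw":0,"gripper":-1}]'; python3 - <<'E'
from h import *
im=[]
for n,(u,v) in(("top",(265,225)),("side",(360,165))):
    p=cams.grab_frame(n)["pixels"][v-50:v+50,u-45:u+45]
    im.append(cv2.resize(p,None,fx=4.4,fy=4.4,interpolation=3))
cv2.imwrite("pics/c3.png",np.hstack(im)[:,:,::-1])
E
```

```text
time_s: 8.63
ee_pos: [433.6, -200.1, 51.6]
ee_rot: [-180.0, -0.0, 88.6]
force: [0.3, -0.1, -0.1]
gripper_width: 0.5
```

View pics/c3.png

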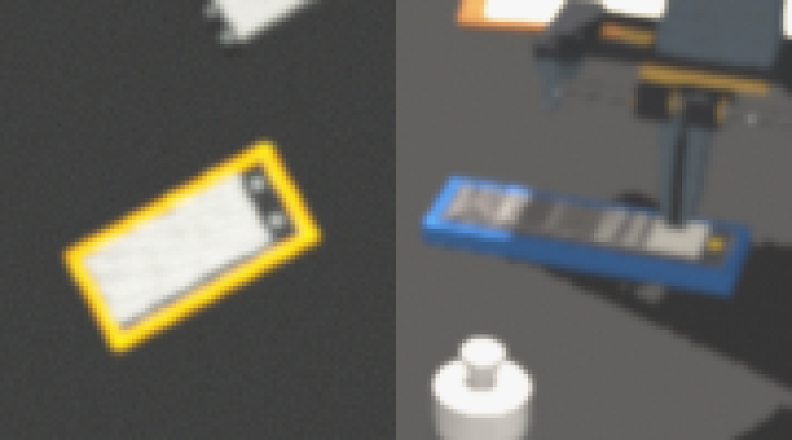

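The left crop shows the insert still lying in its tray. The right crop shows the shut fingertips over the bright patch 1, beside the yellow dot. Descending.

```bash
python3 -m inch '[{"x":0,"y":0,"z":0.7,"yaw":0,"gripper":-1},{"x":0,"y":0,"z":0.4,"yaw":0,"gripper":-1},{"x":0,"y":0,"z":0.1,"yaw":0,"gripper":-1},{"x":0,"y":0,"z":0.05,"yaw":0,"gripper":-1},{"x":0,"y":0,"z":0,"yaw":0,"gripper":-1},{"x":0,"y":0,"z":0,"yaw":0,"gripper":-1}]'; python3 -m inch '[{"x":0,"y":0,"z":0.05,"yaw":0,"gripper":-1},{"x":0,"y":0,"z":0.05,"yaw":0,"gripper":-1},{"x":0,"y":0,"z":0,"yaw":0,"gripper":-1}]'
```

```text
time_s: 9.23
ee_pos: [433.7, -200.2, 39.4]
ee_rot: [180.0, 0.0, 88.7]
force: [-0.1, 0.6, 0.9]
gripper_width: 0.5
time_s: 9.48
ee_pos: [433.8, -200.2, 38.4]
ee_rot: [180.0, 0.0, 88.7]
force: [-0.4, 0.1, 2.7]
gripper_width: 0.5
```

```bash
python3 -m inch '[{"x":0,"y":0,"z":0.04,"yaw":0,"gripper":-1},{"x":0,"y":0.3,"z":0,"yaw":0,"gripper":-1},{"x":0,"y":0.4,"z":0,"yaw":0,"gripper":-1},{"x":0,"y":0.4,"z":0,"yaw":0,"gripper":-1},{"x":0,"y":0.4,"z":0,"yaw":0,"gripper":-1},{"x":0,"y":0.4,"z":0,"yaw":0,"gripper":-1},{"x":0,"y":0.4,"z":0,"yaw":0,"gripper":-1},{"x":0,"y":0.4,"z":0,"yaw":0,"gripper":-1}]'
```

```text
time_s: 10.15
ee_pos: [461.0, -200.8, 37.8]
ee_rot: [-180.0, 0.0, 88.7]
force: [-1.2, 0.3, 3.1]
gripper_width: 0.3
```

```bash
python3 -m inch '[{"x":0,"y":0.4,"z":0,"yaw":0,"gripper":-1},{"x":0,"y":0.4,"z":0,"yaw":0,"gripper":-1},{"x":0,"y":0.4,"z":0,"yaw":0,"gripper":-1},{"x":0,"y":0.4,"z":0,"yaw":0,"gripper":-1},{"x":0,"y":0.4,"z":0,"yaw":0,"gripper":-1},{"x":0,"y":0.4,"z":0,"yaw":0,"gripper":-1},{"x":0,"y":0.4,"z":0,"yaw":0,"gripper":-1},{"x":0,"y":0.4,"z":0,"yaw":0,"gripper":-1},{"x":0,"y":0.4,"z":0,"yaw":0,"gripper":-1},{"x":0,"y":0.4,"z":0,"yaw":0,"gripper":-1},{"x":0,"y":0.4,"z":0,"yaw":0,"gripper":-1},{"x":0,"y":0.4,"z":0,"yaw":0,"gripper":-1}]'
```

```text
time_s: 11.15
ee_pos: [509.0, -201.9, 37.8]
ee_rot: [-180.0, 0.0, 88.7]
force: [-1.2, 0.7, 2.0]
gripper_width: 0.6
```

```bash
python3 -m inch '[{"x":0,"y":0.4,"z":0,"yaw":0,"gripper":-1},{"x":0,"y":0.4,"z":0,"yaw":0,"gripper":-1},{"x":0,"y":0.4,"z":0,"yaw":0,"gripper":-1},{"x":0,"y":0.4,"z":0,"yaw":0,"gripper":-1},{"x":0,"y":0.4,"z":0,"yaw":0,"gripper":-1},{"x":0,"y":0.4,"z":0,"yaw":0,"gripper":-1},{"x":0,"y":0.4,"z":0,"yaw":0,"gripper":-1},{"x":0,"y":0.4,"z":0,"yaw":0,"gripper":-1},{"x":0,"y":0.4,"z":0,"yaw":0,"gripper":-1},{"x":0,"y":0.4,"z":0,"yaw":0,"gripper":-1}]'; python3 -m inch '[{"x":0,"y":0.4,"z":0,"yaw":0,"gripper":-1},{"x":0,"y":0.4,"z":0,"yaw":0,"gripper":-1},{"x":0,"y":0.4,"z":0,"yaw":0,"gripper":-1},{"x":0,"y":0.1,"z":0,"yaw":0,"gripper":-1},{"x":0,"y":0,"z":0,"yaw":0,"gripper":-1}]'; python3 -m inch '[{"x":0,"y":0,"z":-0.3,"yaw":0,"gripper":-1},{"x":0,"y":0,"z":-1,"yaw":0,"gripper":-1},{"x":0,"y":0,"z":-2,"yaw":0,"gripper":-1},{"x":0,"y":0,"z":-3.5,"yaw":0,"gripper":-1},{"x":0,"y":0,"z":-3.5,"yaw":0,"gripper":-1},{"x":0,"y":-0,"z":-3,"yaw":0,"gripper":-1},{"x":0,"y":0,"z":0,"yaw":0,"gripper":-1},{"x":0,"y":0,"z":0,"yaw":0,"gripper":-1}]'; python3 - <<'E'
from h import *
im=[cams.grab_frame(n)["pixels"][a:a+200,b:b+320] for n,a,b in(("top",120,170),("side",140,180))]
cv2.imwrite("pics/c4.png",cv2.resize(np.vstack(im),None,fx=1.5,fy=1.5,interpolation=3)[:,:,::-1])
E
```

```text
time_s: 11.98
ee_pos: [549.0, -202.9, 37.9]
ee_rot: [180.0, 0.0, 88.7]
force: [-2.1, 0.2, 2.1]
gripper_width: 0.4
time_s: 12.4
ee_pos: [562.5, -203.2, 38.0]
ee_rot: [179.9, 0.0, 88.7]
force: [-0.2, 0.1, 1.9]
gripper_width: 0.1
time_s: 13.07
ee_pos: [562.6, -203.5, 173.6]
ee_rot: [179.7, 0.1, 88.7]
force: [-0.2, 0.5, -0.8]
gripper_width: 0.5
```

View pics/c4.png

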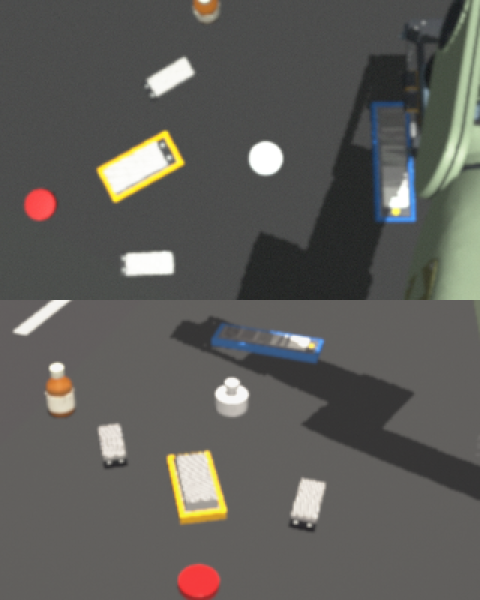

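Both pieces lie in their trays. The block, weight, bottle and look-alikes have not moved, and the arm is clear. Handing in.

```bash
python3 -c "
from workcell import env;print(env.job_done())"
```

```text
the job is handed in; nothing more can be done
None
```

I made both strokes as asked, with the fingers shut, and handed the job in at about 13 s on the robot's clock.

- **Insert:** one unbroken stroke of about 67 mm, from the third next to the heel to the plain end. The vertical force read 3.0–4.1 N.
- **Comparison plate:** one unbroken stroke of about 129 mm, from patch 1 (yellow dot) over every patch to patch 5. The vertical force read 1.9–3.1 N.
- **Contact:** the force readings are single samples taken at the end of each move, with about ±1 N of noise. At every reading the tip height was about 1 mm below the resting surface, which fits steady light contact.
- **Last pictures:** the insert and plate were in their trays, the red block, chrome weight and amber bottle stood where they were, and the arm was clear.
- **Limits of the checks:** the arm blocked the top view when the fingers came down on the insert, so I placed that touchdown from the earlier measurement and the side view. The two cameras differed by about 9 mm on the insert's tray and 13 mm on the plate's. I used the top camera, because its tray sizes fitted best and the side view took in the tray walls.
- **Refused command:** the first move was rejected because its rows left out some fields. It moved nothing.

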